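# Set the saw's control station running

## Robot

A 6-joint arm with a two-finger parallel gripper is mounted at the origin on a cart in front of the work surface, level with it; the furniture and walls round the work are solid. World frame = base frame: x ahead of the robot, y to its left, z up, the work surface at z = 0. Lengths are in m, angles in rad, forces in N, time in s.
With the tool pointing down it reaches from about 0.35 to 0.775 m from the base axis. Payload 5.5 kg.
Tool frame: the origin (TCP) lies at the very end of the fingers, on their centre line; the grasp point (between the pads) lies env.hold_point_z behind it (env.hold_point_z is the distance from the TCP to the grasp point, in m); z points along the fingers, y is the line along which they close (so a half turn about z gives the same grasp; the last joint's range is limited). The gripper opens to 85 mm and grips with 20 to 120 N. Pads are 22 mm wide; open, the fingers measure 114 mm over their backs; the gripper's body (76 mm by 85 mm) begins 54 mm behind the grasp point. The pads swing forward as they close: fully open they stand 13 mm farther back than shut.
Start: joints at [-1.35, 0.313, 0.046, 1.304, 0, 1.431], TCP at [0.203, -0.538, 0.208] pointing down, gripper open.
Joint ranges: [-2.76, 2.76], [-0.86, 1.69], [-1.03, 1.26], [-2.2, 2.34], [-1.47, 1.5], [-3.14, 3.14]. Speed limits (rad/s): [2.57, 2.57, 3.14, 3.14, 3.14, 3.14].

## Interface

Orientations are given as a unit quaternion [w, x, y, z].
In Python, from workcell import env gives the robot as it stands.
- The arm moves only by the tool carry_out, never from a script. Its argument "steps" is a list of rows, each a list of 3 entries, a list of its own where there are three numbers: the turn, a rotation vector about the tool's x, y, z in degrees, then the shift along the tool's x, y, z in cm, then the closure in counts, from 0 (fully open) to 255 (shut). A call has exactly 8 rows; each row is the pose to reach, as a shift and turn from the pose commanded when the call began, along the tool's axes at that moment; what a row does not reach only later rows make up. A row lasts 1/8 s, in which the tool goes at most 62.5 mm and 10.7 degrees, less where a joint would pass 70% of its speed; a pose out of reach is approached as far as the arm can. A call with a gripper value outside its range is refused whole. The fingers move at their own pace and stop on an object; "force" is the grip in N (left out, the last holds). Time passes only in rows, so rows that repeat a pose let the fingers close, or fill a call up. It gives the time, the measured TCP pose, the force, the opening and the grip force at its end, in the units of the state.
- env.get_state(): the state, without advancing time (a new reading comes with each control period).
- env.read_camera(name): name is "side" or "top" or "wrist"; returns (picture, depth): 480x640x3 uint8, red, green, blue; 480x640 float32, m along the optical axis (not along the pixel's ray), 0 where there is no reading.
- env.get_calibration(name): a dict with "fx", "fy", "cx", "cy" (pixels), "origin" and "orientation" of the camera in the world. Camera axes: x right, y up, looking along -z (the intrinsics and any distortion apply to the point x, -y, -z); pixel columns grow to the right and rows downward; lengths in m; the calibration is good to about 2 mm. A picture is of the moment at which its call begins: read the wrist's pose just before it. get_calibration takes no time and is no camera call; for the wrist camera it gives the pose at the moment of the call.
- env.hand_in(): hands the job in; it is judged then, once.
The state is a dict: "clock": time; "joint_pos": joint angles; "qvel": joint speeds; "tau": joint torques, N m; "tcp_pos": TCP position; "orientation": TCP orientation; "wrist_force": force on the tool from outside, world axes, zero at the start; "ft_torque": the same for the moment, N m; "finger_gap": finger opening in m; "grip_force": force on a finger pad.
Only numpy, scipy, OpenCV 4.12 (cv2) and the standard library are available. Lean on these libraries where they do the work, as an engineer would, in place of code of your own. Each camera call takes 0.05 s, during which the arm holds its last target. There are 200 camera calls.

## Task

Bring the panel saw's feed back to life at the yellow control station, pressing with the closed fingertips in this order: tip the white rocker fully over to its marked side (black stripe), then push the blue button all the way in (it stays in), then press the green hold-to-run button fully down and keep it down. The program finishes while the fingers are still holding the green button down. Do not press the red stop button, and leave the loose things round the station where they are; nothing is to be picked up.

Things in the scene. Friction and masses are not known exactly. Their poses are not given: they have to be found in the camera images.
- station: control station: yellow-topped grey box 170 x 170 mm, top 50 mm above the table, does not move when pushed. Origin: middle of its underside; x and y along its edges, z up. Turned at most 0.35 rad from the world axes. Rocker, blue, green and red sit at the corners of an 80 mm square centred on its top, none turned relative to the station; which is where changes from run to run.
- rocker_base: black frame of the white rocker, 64 (x) x 46 (y) mm, 3 mm high, with two ears beside the pin up to 15 mm high. Origin: middle of its underside, on the station's top; the rocker's pin runs along its y, 14 mm above the origin. The white paddle is a shallow V of two halves, each 29 mm long and 26 mm wide, along the frame's x; the marked half is on the +x side, away from the robot.
- rocker_mark (a point): point on the upper face of the rocker's marked half, at its black stripe, 22 mm along the half from the pin; moves with the rocker. Off, the half stands up at about 0.35 rad and this point is about 22 mm above the station's top; fully over, the half is nearly level and this point about 13 mm above the station's top.
- rocker (a joint): rocker angle: 0 off (marked half up, starts at 0 to 0.04), 0.40 fully on (marked half down). No spring: a stiff hinge that stays where it is left; a press of about 3 N at the stripe moves it.
- blue_button_base: black plate 46 x 46 mm with a steel collar (40 mm across, 6 mm high) that carries the blue button. Origin: middle of its underside, on the station's top.
- blue_button_top (a point): middle of the blue button's flat round top, 32 mm across, 18 mm above the station's top when out, 11 mm when in. Moves with the button.
- blue_button (a joint): how far the blue button is pushed in: 0 out, 0.007 m fully in. No spring: about 4 N moves it straight down and it stays where it is left.
- green_button_base: the same kind of plate and collar, carrying the green button. Origin: middle of its underside, on the station's top.
- green_button_top (a point): middle of the green button's flat round top, 32 mm across, 18 mm above the station's top when up, 11 mm when fully down. Moves with the button.
- green_button (a joint): how far the green button is down: 0 up, 0.007 m fully down. Spring: 2 N to start, 6 N fully down; comes up when let go.
- red_stop_top (a point): middle of the top of the red mushroom stop button, 38 mm across, 18 mm above the station's top. Not to be pressed.
- red_stop (a joint): how far the red stop is down: 0 up, 0.006 m fully down; sprung, 2 N to start. Must stay up.
- tape_measure: yellow tape measure, 36 x 75 x 60 mm, loose, stands on the table left of the station. Origin: middle of its underside.
- feed_wheel: black wheel, 45 mm across, 24 mm high, loose, on the table just in front of the station. Origin: middle of its underside.
- nail_box: small flat black and clear box, 30 x 64 x 18 mm, loose, on the table just in front of the station. Origin: middle of its underside.

How it is judged:
On the way, in this order (a step that is already met when the one before it is completed fails the run):
1. the fingers tip the rocker fully over to its marked side (value of joint rocker above 0.35 rad and contact force between the fingers and rocker_base above 0.3 N), for 0.05 s.
2. then the fingers push the blue button all the way in (value of joint blue_button above 0.0055 m and contact force between the fingers and blue_button_base above 0.3 N), for 0.05 s.
3. then the fingers hold the green button down (value of joint green_button above 0.0052 m and contact force between the fingers and green_button_base above 1.5 N), for 0.3 s.
At the end, for the whole second after the job is handed in: Rocker over to its marked side (above 0.34 rad), blue button in (over 5.3 mm), fingers hold the green button down (over 5.2 mm and 1.5 N), red stop up (under 1.5 mm); tape measure, wheel and small box within 20 mm of their starts (all of step 3 and value of joint rocker above 0.34 rad and value of joint blue_button above 0.0053 m and value of joint red_stop below 0.0015 m and distance of each of tape_measure, feed_wheel, nail_box from where it was at the start of the episode below 0.02 m); the arm keeps its last pose, push and grip.
It fails at once if the blue button is pushed in before the rocker is fully over (value of joint blue_button above 0.003 m and value of joint rocker below 0.33 rad).
It fails at once if the green button is pressed before the blue one is in (value of joint green_button above 0.003 m and value of joint blue_button below 0.005 m).
It fails at once if the red stop is pressed (value of joint red_stop above 0.002 m).
It fails at once if the tape measure, wheel or small box is lifted, carried or pushed more than 20 mm (distance of any of tape_measure, feed_wheel, nail_box from where it was at the start of the episode above 0.02 m).
It also fails if it takes over 42 s, if anything falls off the work surface, if the arm or the gripper's body presses on something with over 40 N, if the wrist force passes 120 N, or if a joint passes its speed limit or range.

## Working session

There is one attempt and no reset: what is moved stays moved. The work goes in short steps, Python scripts to look and compute and a tool call to move; the robot and the scene stay as the last step left them, time stands still between calls to the robot, and variables do not carry over. Pictures are saved under pics/ and viewed, at most 10 in all, crops included, and the job is handed in when it is done.

Besides the shell and the picture viewer there is one more tool, called after "Call:" by a JSON object that holds its "fn" and its "kwargs". carry_out: Moves the arm, as the interface text tells. Its arguments: {"type":"object","properties":{"steps":{"type":"array","items":{"type":"array"}},"force":{"type":"number"}},"required":["steps"]}

```bash
ls; mkdir -p pics; cat > h.py <<'E'
import numpy as np,cv2
from scipy.spatial.transform import Rotation as R
def rot(q): return R.from_quat([q[1],q[2],q[3],q[0]])
def cast(c,u,v,z):
    d=rot(c["orientation"]).apply([(u-c["cx"])/c["fx"],-(v-c["cy"])/c["fy"],-1]); o=np.array(c["origin"])
    return o+d*(z-o[2])/d[2]
def pt(c,u,v,dep):
    return np.array(c["origin"])+rot(c["orientation"]).apply([(u-c["cx"])/c["fx"]*dep,-(v-c["cy"])/c["fy"]*dep,-dep])
E
python3 - <<'E'
from workcell import env
from h import *
s=env.get_state(); print(s)
for n in ["top","side"]:
    p,d=env.read_camera(n); c=env.get_calibration(n); print(n,c)
    cv2.imwrite(f"pics/{n}1.png",p[:,:,::-1]); np.savez(f"{n}1.npz",p=p,d=d,c=c)
E
```

```text
pics
{'clock': 0.0, 'joint_pos': array([-1.34958820e+00,  3.14030096e-01,  4.49539161e-02,  1.30361897e+00,
       -1.92580504e-05,  1.43122529e+00]), 'qvel': array([-0.00020776,  0.00018239, -0.00075974,  0.00017658, -0.00091806,
        0.00083612]), 'tau': array([-1.24227216e-05, -4.80634725e+01,  2.98529327e+01,  1.94777007e-02,
       -1.71615034e-04, -1.50108853e-06]), 'tcp_pos': array([ 0.20285004, -0.53741513,  0.20738179]), 'orientation': array([-9.48227004e-04,  9.83773426e-01,  1.79412779e-01, -4.83638071e-05]), 'wrist_force': array([ 0.0177885 , -1.18189045,  0.10709319]), 'ft_torque': array([-0.02744457,  0.04511961, -0.00624195]), 'grip_force': 0.0, 'finger_gap': 0.08547812907890642}
top {'fx': 541.0393772452092, 'fy': 541.0393772452092, 'cx': 312.45855936866474, 'cy': 241.9604132398743, 'origin': array([0.35860434, 0.16652258, 0.91148449]), 'orientation': array([-0.68026538, -0.06902763,  0.07312809,  0.72603477])}
side {'fx': 580.8027524367068, 'fy': 580.8027524367068, 'cx': 318.9699875953831, 'cy': 235.82079647036625, 'origin': array([0.58444573, 0.94086738, 0.36998725]), 'orientation': array([0.03520746, 0.0153388 , 0.56732824, 0.82259578])}
```

View pics/top1.png

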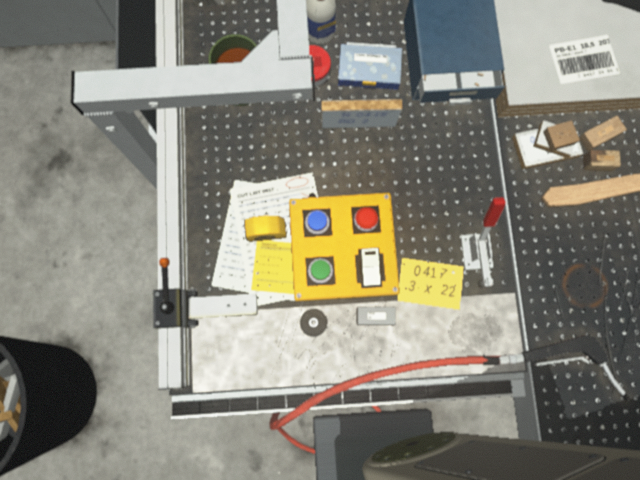

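View pics/side1.png

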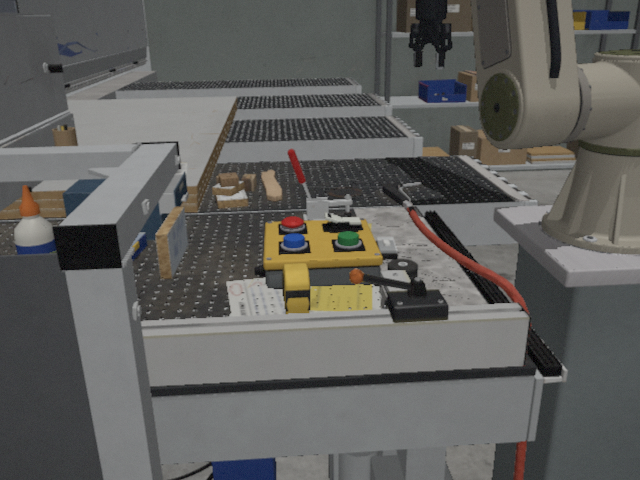

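The top view shows blue at about (317,221), red (367,217), green (320,270) and the rocker (370,267). The wheel is at (313,322) and the box at (376,315). The side view shows blue (294,242), green (348,240) and red (292,224).

```bash
python3 - <<'E'
from h import *
from scipy.optimize import least_squares
def load(n):
    f=np.load(f"{n}1.npz",allow_pickle=True); return f["p"],f["d"],f["c"].item()
roi={"top":(180,305,280,405),"side":(210,265,260,385)}
rng={"red":[((0,120,60),(8,255,255)),((172,120,60),(180,255,255))],"blue":[((100,120,60),(130,255,255))],"green":[((45,100,40),(90,255,255))],"white":[((0,0,170),(180,50,255))]}
rays={}
for n in roi:
    p,d,c=load(n); h=cv2.cvtColor(p,cv2.COLOR_RGB2HSV); a,b,e,f=roi[n]
    for k,rs in rng.items():
        m=np.zeros(h.shape[:2],np.uint8)
        for lo,hi in rs: m|=cv2.inRange(h,lo,hi)
        z=np.zeros_like(m); z[a:b,e:f]=m[a:b,e:f]
        N,l,st,ce=cv2.connectedComponentsWithStats(z); 
        if N<2: print(n,k,'none'); continue
        i=1+np.argmax(st[1:,4]); u,v=ce[i]; dep=np.median(d[l==i]); 
        print(n,k,st[i],ce[i].round(1),"z68:",cast(c,u,v,.068).round(4),"depth:",pt(c,u,v,dep).round(4))
        rays[n,k]=(np.array(c["origin"]),cast(c,u,v,0)-np.array(c["origin"]))
    if n=="top":
        y=cv2.inRange(h,(18,120,120),(32,255,255)); y[:, :288]=0; y[:,402:]=0
        cs=max(cv2.findContours(y,0,2)[0],key=cv2.contourArea); r=cv2.minAreaRect(cs); 
        bx=np.array([cast(c,*q,.05) for q in cv2.boxPoints(r)]); print("station",bx.round(4),bx.mean(0), [np.linalg.norm(bx[i]-bx[i-1]) for i in range(4)])
        print(d[190,340],pt(c,345,245,d[245,345]))
        big=cv2.resize(p[200:300,290:405],None,fx=5,fy=5,interpolation=2); cv2.imwrite("pics/crop.png",big[:,:,::-1])
for k in rng:
    if ("side",k) in rays and ("top",k) in rays:
        (o1,d1),(o2,d2)=rays["top",k],rays["side",k]
        s=np.linalg.lstsq(np.c_[d1,-d2],o2-o1,rcond=None)[0]; print(k,(o1+d1*s[0]).round(4),(o2+d2*s[1]).round(4))
E
```

```text
top red [356 207  23  22 401] [366.6 217.1] z68: [0.5655 0.0666 0.068 ] depth: [0.5656 0.0665 0.0673]
top blue [308 212  18  18 259] [316.8 220.3] z68: [0.5656 0.1467 0.068 ] depth: [0.5655 0.1467 0.0681]
top green [312 261  17  18 247] [320.1 269.5] z68: [0.4856 0.1469 0.068 ] depth: [0.4855 0.1469 0.0686]
top white [280 180  38  62 929] [293.1 197.8] z68: [0.6053 0.1825 0.068 ] depth: [ 0.6252  0.1838 -0.    ]
station [[0.6194 0.1926 0.05  ]
 [0.6094 0.0053 0.05  ]
 [0.4326 0.0206 0.05  ]
 [0.4423 0.2005 0.05  ]] [0.52590926 0.10475615 0.05      ] [np.float64(0.17727937848246478), np.float64(0.18764447529402728), np.float64(0.17742662469482484), np.float64(0.1802130369841375)]
0.9506718 [0.52580066 0.10333102 0.04975518]
side red [281 216  23  12 207] [292.  221.6] z68: [0.5664 0.0824 0.068 ] depth: [0.5662 0.0747 0.0653]
side blue [284 233  21  15 270] [293.6 240.1] z68: [0.5667 0.1626 0.068 ] depth: [0.5665 0.1553 0.0652]
side green [338 231  21  15 265] [347.7 237.9] z68: [0.4885 0.1629 0.068 ] depth: [0.4876 0.1557 0.0652]
side white [331 215  30   7 105] [345.4 218.7] z68: [0.4819 0.0787 0.068 ] depth: [0.4807 0.0693 0.0647]
red [0.5668 0.0659 0.0625] [0.566  0.066  0.0623]
blue [0.567  0.1465 0.062 ] [0.5663 0.1466 0.0618]
green [0.4865 0.1467 0.0617] [0.4865 0.1467 0.0617]
white [0.5853 0.1812 0.1364] [0.4964 0.2008 0.1108]
```

View pics/crop.png

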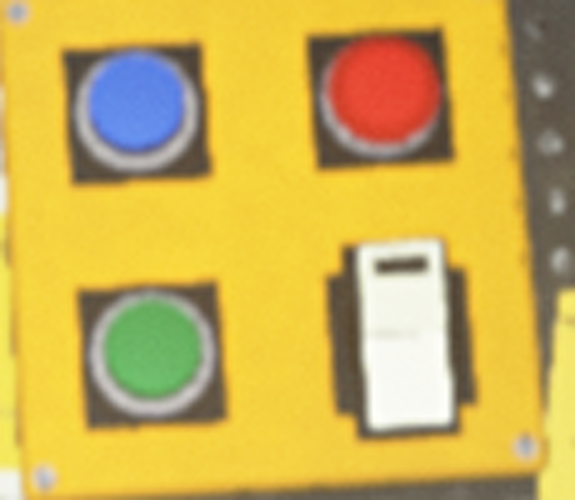

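Call:
{"fn": "carry_out", "kwargs": {"steps": [[[0,0,-9],[6,-5.6,0],255],[[0,0,-18],[10,-9.4,0],255],[[0,0,-27],[14,-13,0],255],[[0,0,-36],[18,-16.6,0],255],[[0,0,-45],[22,-20.2,0],255],[[0,0,-54],[26,-24,0],255],[[0,0,-62],[30,-27.6,0],255],[[0,0,-69.3],[34,-31.3,0],255]], "force": 40}}

```text
clock: 1.1
tcp_pos: [0.411, -0.1235, 0.2082]
orientation: [0.0, 0.706, 0.708, -0.0]
wrist_force: [1.3, -1.2, -0.8]
finger_gap: -0.0002
grip_force: 0.0
```

```bash
python3 - <<'E'
from workcell import env
from h import *
s=env.get_state(); r=rot(s["orientation"]); print(s["clock"],s["tcp_pos"],s["joint_pos"],s["finger_gap"],r.as_matrix().round(4)); print((r.inv().apply(np.array([.46,.067,.20])-s["tcp_pos"])*100).round(2), env.hold_point_z)
f=np.load("top1.npz",allow_pickle=True); c=f["c"].item(); print("stripe",cast(c,290+402/5,200+265/5,.072),"hinge",cast(c,290+395/5,200+333/5,.064))
for u,v in [(310,95),(280,100),(200,110),(363,125),(495,205)]: print(u,v,pt(c,u,v,f["d"][v,u]))
E
```

```text
1.1 [ 0.41100049 -0.12345761  0.20816537] [-4.79231672e-01  3.09154302e-02 -2.97829751e-01  1.24188150e+00
 -1.19815696e-04  1.08800231e+00] -0.00015051167533447653 [[-3.6e-03  1.0e+00  1.0e-04]
 [ 1.0e+00  3.6e-03 -2.0e-04]
 [-2.0e-04  1.0e-04 -1.0e+00]]
[19.03  4.97  0.81] 0.0187
stripe [0.50605343 0.06598438 0.072     ] hinge [0.48578547 0.06912898 0.064     ]
310 95 [0.72218352 0.14695059 0.18882354]
280 100 [0.72296567 0.19095654 0.17728476]
200 110 [ 0.80138186  0.34256797 -0.00096974]
363 125 [0.74926122 0.05147162 0.00809966]
495 205 [ 0.55439939 -0.1162864   0.13795577]
```

Call:
{"fn": "carry_out", "kwargs": {"steps": [[[0,0,0.2],[5,2,0],255],[[0,0,0.2],[10,4.5,0],255],[[0,0,0.2],[15,7.5,0],255],[[0,0,0.2],[19,9.7,2],255],[[0,0,0.2],[19,9.7,6],255],[[0,0,0.2],[19,9.7,10.5],255],[[0,0,0.2],[19,9.7,10.8],255],[[0,0,0.2],[19,9.7,10.8],255]]}}

```text
clock: 2.1
tcp_pos: [0.508, 0.0647, 0.1011]
orientation: [0.0, 0.709, 0.706, 0.0]
wrist_force: [0.7, 0.5, 0.2]
finger_gap: 0.0004
grip_force: 0.0
```

```bash
python3 - <<'E'
from workcell import env
from h import *
s=env.get_state(); print(s["clock"],s["tcp_pos"],s["wrist_force"])
p,d=env.read_camera("side"); w,_=env.read_camera("wrist")
a=cv2.resize(p[120:270,250:400],None,fx=3,fy=3,interpolation=2); b=cv2.resize(w,(400,300)); b=cv2.copyMakeBorder(b,0,150,0,0,0)
cv2.imwrite("pics/hov.png",np.hstack([a[:,:400],b])[:,:,::-1])
E
```

```text
2.1 [0.50803389 0.06465788 0.1011352 ] [0.67547036 0.54189805 0.22923696]
```

View pics/hov.png

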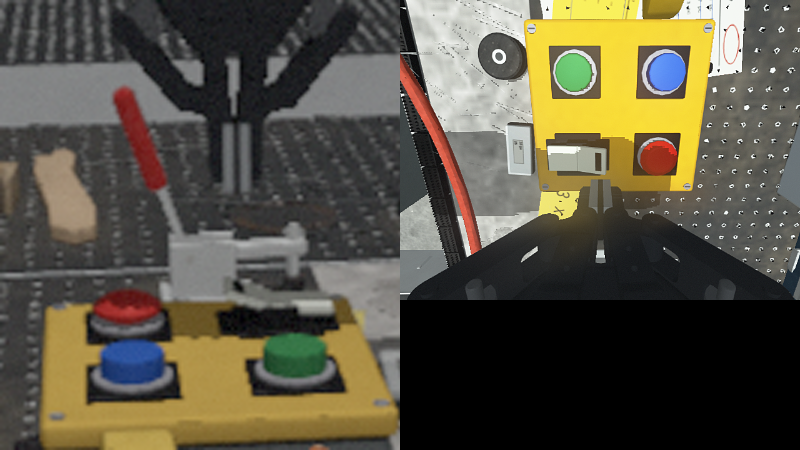

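The side crop shows the closed tips (237,190) above the rocker's far half. The wrist view shows them just short of the stripe at (600,160). I'll go down now.

Call:
{"fn": "carry_out", "kwargs": {"steps": [[[0,0,-0.2],[0.2,0,1],255],[[0,0,-0.2],[0.2,0,2],255],[[0,0,-0.2],[0.2,0,2.5],255],[[0,0,-0.2],[0.2,0,2.8],255],[[0,0,-0.2],[0.2,0,3.1],255],[[0,0,-0.2],[0.2,0,3.3],255],[[0,0,-0.2],[0.2,0,3.5],255],[[0,0,-0.2],[0.2,0,3.6],255]]}}

```text
clock: 3.2
tcp_pos: [0.5077, 0.0668, 0.0642]
orientation: [0.0, 0.707, 0.707, -0.0]
wrist_force: [0.2, -0.3, -0.3]
finger_gap: 0.0001
grip_force: 0.0
```

Call:
{"fn": "carry_out", "kwargs": {"steps": [[[0,0,0],[0,0,0.05],255],[[0,0,0],[0,0,0.1],255],[[0,0,0],[0,0,0.15],255],[[0,0,0],[0,0,0.2],255],[[0,0,0],[0,0,0.25],255],[[0,0,0],[0,0,0.25],255],[[0,0,0],[0,0,0.25],255],[[0,0,0],[0,0,0.25],255]]}}

```text
clock: 4.2
tcp_pos: [0.5077, 0.0668, 0.0618]
orientation: [0.0, 0.707, 0.707, -0.0]
wrist_force: [0.4, 0.2, 0.1]
finger_gap: -0.0001
grip_force: 0.0
```

```bash
python3 - <<'E'
from workcell import env
from h import *
s=env.get_state(); print(s["tcp_pos"],s["wrist_force"])
p,d=env.read_camera("side"); w,_=env.read_camera("wrist")
a=cv2.resize(p[170:270,270:390],(480,400),interpolation=2); b=cv2.resize(w[180:330,180:360],(320,267),interpolation=2); b=cv2.copyMakeBorder(b,0,133,0,0,0)
cv2.imwrite("pics/rk.png",np.hstack([a,b])[:,:,::-1])
E
```

```text
[0.50771524 0.06678    0.0617616 ] [0.39177951 0.16615401 0.13572274]
```

View pics/rk.png

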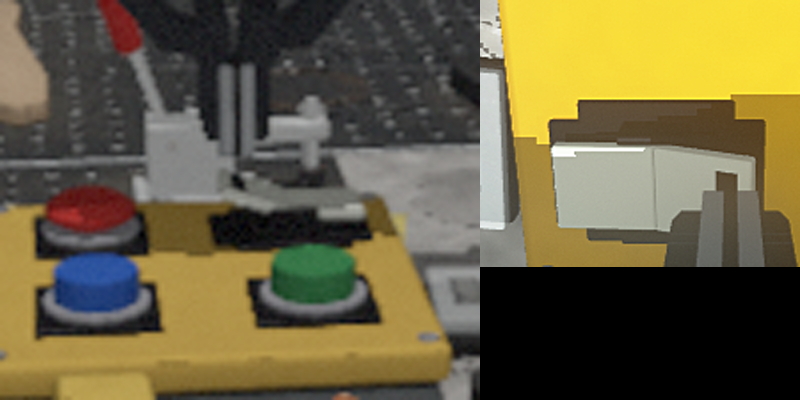

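```bash
python3 - <<'E'
from workcell import env
from h import *
s=env.get_state(); t=s["tcp_pos"]; print(t, s["finger_gap"], s["joint_pos"])
def proj(c,P):
    q=rot(c["orientation"]).inv().apply(np.array(P)-c["origin"]); return c["cx"]+c["fx"]*q[0]/-q[2], c["cy"]-c["fy"]*q[1]/-q[2], -q[2]
for n in ("side","wrist"):
    c=env.get_calibration(n)
    for P in (t,t+[0,0,.02],t+[0,0,.04],[.506,.067,.072],[.4855,.067,.064]): print(n,P,np.round(proj(c,P),3))
p,d=env.read_camera("side")
c=env.get_calibration("side")
u=int(proj(c,t)[0])
for v in range(192,226,2): print(v,p[v,u],pt(c,u,v,d[v,u]).round(3))
E
```

```text
[0.50771442 0.06678607 0.06178714] 4.743151820077144e-05 [-2.60258652e-02  2.87320223e-01 -3.66566422e-01  9.16867686e-01
 -7.52930522e-05  1.54526242e+00]
side [0.50771442 0.06678607 0.06178714] [328.466 220.599   0.93 ]
side [0.50771442 0.06678607 0.08178714] [328.354 208.714   0.922]
side [0.50771442 0.06678607 0.10178714] [328.24  196.645   0.915]
side [0.506, 0.067, 0.072] [329.492 214.555   0.926]
side [0.4855, 0.067, 0.064] [342.283 218.8     0.93 ]
wrist [0.50771442 0.06678607 0.06178714] [3.20969e+02 2.80883e+02 1.84000e-01]
wrist [0.50771442 0.06678607 0.08178714] [3.21063e+02 2.99432e+02 1.65000e-01]
wrist [0.50771442 0.06678607 0.10178714] [3.2118e+02 3.2282e+02 1.4600e-01]
wrist [0.506, 0.067, 0.072] [3.17505e+02 2.89451e+02 1.74000e-01]
wrist [0.4855, 0.067, 0.064] [2.77403e+02 2.82347e+02 1.82000e-01]
192 [67 69 69] [0.509 0.079 0.113]
194 [64 63 67] [0.509 0.078 0.109]
196 [66 68 69] [0.509 0.078 0.106]
198 [75 75 77] [0.509 0.079 0.103]
200 [80 79 82] [0.509 0.079 0.1  ]
202 [79 79 81] [0.509 0.077 0.096]
204 [81 81 82] [0.509 0.077 0.093]
206 [82 83 86] [0.509 0.078 0.09 ]
208 [68 71 73] [0.509 0.074 0.086]
210 [105 106 106] [ 0.487 -0.178 -0.002]
212 [108 109 109] [ 0.49  -0.14   0.007]
214 [18 21 20] [0.508 0.062 0.071]
216 [52 54 50] [0.509 0.075 0.072]
218 [136 137 132] [0.509 0.078 0.07 ]
220 [122 118 104] [0.509 0.079 0.067]
222 [36 32 21] [0.507 0.049 0.053]
224 [19 14 20] [0.508 0.061 0.054]
```

The side depth shows background between the fingertip (z≈0.086) and the paddle (z≈0.071). So the real finger end stands about 2 cm above the reported TCP, and there has been no contact. I'll go on down, watching the force.

Call:
{"fn": "carry_out", "kwargs": {"steps": [[[0,0,0],[0,0,0.1],255],[[0,0,0],[0,0,0.2],255],[[0,0,0],[0,0,0.3],255],[[0,0,0],[0,0,0.4],255],[[0,0,0],[0,0,0.5],255],[[0,0,0],[0,0,0.6],255],[[0,0,0],[0,0,0.7],255],[[0,0,0],[0,0,0.8],255]]}}

```text
clock: 5.35
tcp_pos: [0.5077, 0.0668, 0.0537]
orientation: [0.0, 0.707, 0.707, -0.0]
wrist_force: [0.4, 0.4, -1.1]
finger_gap: -0.0
grip_force: 0.0
```

```bash
cat > look.py <<'E'
from workcell import env
from h import *
import sys
s=env.get_state(); t=s["tcp_pos"]; print(s["clock"],t,s["wrist_force"].round(2))
p,d=env.read_camera("side"); c=env.get_calibration("side")
v,u=np.mgrid[190:240,300:365]; dd=d[190:240,300:365]
P=np.array([pt(c,a,b,e) for a,b,e in zip(u.ravel(),v.ravel(),dd.ravel())]); col=p[190:240,300:365].reshape(-1,3)
f=(abs(P[:,1]-t[1]-.011)<.006)&(abs(P[:,0]-t[0])<.012)&(P[:,2]>.045)
for z in np.arange(.05,.12,.004):
    m=f&(abs(P[:,2]-z)<.002); print(z.round(3),m.sum(),col[m].mean(0).round() if m.any() else "")
E
python3 look.py
```

```text
5.35 [0.50770974 0.06679675 0.05371016] [ 0.39  0.35 -1.06]
0.05 13 [47. 38. 22.]
0.054 37 [18. 18. 17.]
0.058 10 [12. 10. 14.]
0.062 4 [73. 74. 69.]
0.066 16 [131. 133. 125.]
0.07 29 [120. 121. 116.]
0.074 3 [108. 110. 105.]
0.078 11 [79. 81. 81.]
0.082 28 [81. 82. 83.]
0.086 33 [66. 67. 69.]
0.09 36 [67. 68. 70.]
0.094 38 [67. 68. 70.]
0.098 34 [67. 68. 70.]
0.102 34 [65. 66. 68.]
0.106 38 [61. 62. 65.]
0.11 37 [65. 67. 69.]
0.114 33 [53. 53. 56.]
0.118 5 [31. 31. 34.]
```

Call:
{"fn": "carry_out", "kwargs": {"steps": [[[0,0,0],[0,0,0.1],255],[[0,0,0],[0,0,0.2],255],[[0,0,0],[0,0,0.3],255],[[0,0,0],[0,0,0.4],255],[[0,0,0],[0,0,0.45],255],[[0,0,0],[0,0,0.5],255],[[0,0,0],[0,0,0.55],255],[[0,0,0],[0,0,0.6],255]]}}

```text
clock: 6.4
tcp_pos: [0.5083, 0.0668, 0.048]
orientation: [0.0, 0.707, 0.707, 0.0]
wrist_force: [2.1, 1.2, 2.8]
finger_gap: 0.0002
grip_force: 1.3
```

```bash
python3 look.py
```

```text
6.4 [0.50832353 0.0667655  0.04800714] [2.13 1.24 2.8 ]
0.05 12 [56. 45. 24.]
0.054 35 [16. 15. 16.]
0.058 11 [16. 14. 15.]
0.062 5 [126. 126. 121.]
0.066 28 [130. 131. 124.]
0.07 19 [101. 102.  97.]
0.074 20 [84. 85. 87.]
0.078 28 [74. 76. 77.]
0.082 34 [62. 64. 65.]
0.086 36 [69. 70. 72.]
0.09 36 [64. 65. 67.]
0.094 35 [60. 61. 63.]
0.098 36 [61. 63. 65.]
0.102 40 [67. 69. 71.]
0.106 37 [64. 65. 67.]
0.11 27 [37. 39. 40.]
0.114 34 [27. 29. 32.]
0.118 7 [26. 27. 30.]
```

Contact now (2.8 N up). I'll keep pushing until it bottoms out.

Call:
{"fn": "carry_out", "kwargs": {"steps": [[[0,0,0],[0,0,0.1],255],[[0,0,0],[0,0,0.2],255],[[0,0,0],[0,0,0.3],255],[[0,0,0],[0,0,0.4],255],[[0,0,0],[0,0,0.5],255],[[0,0,0],[0,0,0.55],255],[[0,0,0],[0,0,0.6],255],[[0,0,0],[0,0,0.65],255]]}}

```text
clock: 7.45
tcp_pos: [0.5076, 0.0668, 0.0412]
orientation: [-0.0, 0.707, 0.707, -0.0]
wrist_force: [2.3, -0.6, 2.7]
finger_gap: -0.0002
grip_force: 1.2
```

Call:
{"fn": "carry_out", "kwargs": {"steps": [[[0,0,0],[0,0,0.05],255],[[0,0,0],[0,0,0.1],255],[[0,0,0],[0,0,0.15],255],[[0,0,0],[0,0,0.2],255],[[0,0,0],[0,0,0.25],255],[[0,0,0],[0,0,0.3],255],[[0,0,0],[0,0,0.3],255],[[0,0,0],[0,0,0.3],255]]}}

```text
clock: 8.45
tcp_pos: [0.5077, 0.0668, 0.0399]
orientation: [0.0, 0.707, 0.707, 0.0]
wrist_force: [-4.1, -1.1, 17.6]
finger_gap: -0.0002
grip_force: 8.4
```

```bash
python3 look.py
```

```text
8.45 [0.50766493 0.06678382 0.03990035] [-4.13 -1.14 17.64]
0.05 13 [53. 44. 24.]
0.054 39 [22. 20. 19.]
0.058 22 [91. 92. 87.]
0.062 36 [120. 122. 116.]
0.066 17 [79. 80. 81.]
0.07 28 [77. 78. 80.]
0.074 34 [66. 67. 68.]
0.078 35 [64. 66. 68.]
0.082 37 [67. 68. 70.]
0.086 33 [64. 66. 67.]
0.09 39 [70. 71. 73.]
0.094 32 [65. 67. 68.]
0.098 38 [63. 65. 66.]
0.102 26 [38. 38. 41.]
0.106 31 [28. 29. 32.]
0.11 33 [27. 28. 31.]
0.114 32 [28. 29. 31.]
0.118 5 [30. 31. 32.]
```

The rocker is at its stop: 17.6 N, with the paddle top at about 0.064. Now over to blue; tip z ≈ TCP z + 0.024.

Call:
{"fn": "carry_out", "kwargs": {"steps": [[[0,0,0],[0,0,-2],255],[[0,0,0],[0,0,-4],255],[[0,0,0],[2.7,2,-4],255],[[0,0,0],[5.4,4,-4],255],[[0,0,0],[8,5.8,-4],255],[[0,0,0],[8,5.8,-3],255],[[0,0,0],[8,5.8,-2],255],[[0,0,0],[8,5.8,-1.5],255]]}}

```text
clock: 9.5
tcp_pos: [0.564, 0.1459, 0.0517]
orientation: [-0.001, 0.708, 0.707, -0.001]
wrist_force: [0.1, -0.3, 0.2]
finger_gap: 0.0002
grip_force: 0.0
```

```bash
python3 - <<'E'
from workcell import env
from h import *
s=env.get_state(); print(s["clock"],s["tcp_pos"],s["wrist_force"])
p,d=env.read_camera("side"); t,_=env.read_camera("top"); w,_=env.read_camera("wrist")
a=cv2.resize(p[170:270,260:390],(400,308),interpolation=2); b=cv2.resize(w,(400,300)); b=cv2.copyMakeBorder(b,0,8,0,0,0)
cv2.imwrite("pics/bl.png",np.hstack([a,b])[:,:,::-1])
E
```

```text
9.5 [0.56399169 0.14593402 0.05172734] [ 0.14005173 -0.30567805  0.18788298]
```

View pics/bl.png

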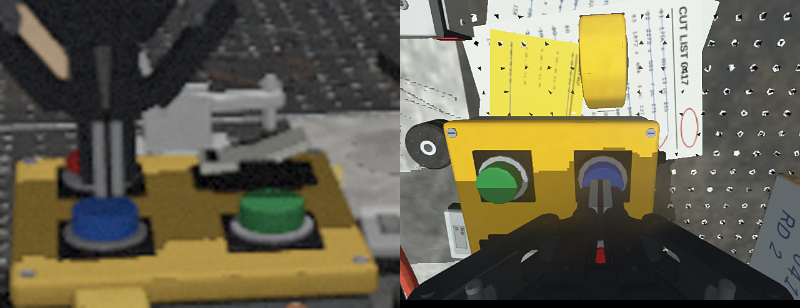

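The rocker is clearly over: its near half is up and the marked half level (side crop, (255,150)). The tips are centred above blue (105,195), so I'll press.

Call:
{"fn": "carry_out", "kwargs": {"steps": [[[0,0,0],[0.1,0.2,0.3],255],[[0,0,0],[0.1,0.2,0.6],255],[[0,0,0],[0.1,0.2,0.8],255],[[0,0,0],[0.1,0.2,1.0],255],[[0,0,0],[0.1,0.2,1.15],255],[[0,0,0],[0.1,0.2,1.3],255],[[0,0,0],[0.1,0.2,1.4],255],[[0,0,0],[0.1,0.2,1.5],255]]}}

```text
clock: 10.65
tcp_pos: [0.5678, 0.1477, 0.0383]
orientation: [0.0, 0.707, 0.707, 0.0]
wrist_force: [-0.8, -0.5, 4.3]
finger_gap: 0.0001
grip_force: 1.9
```

Call:
{"fn": "carry_out", "kwargs": {"steps": [[[0,0,0],[0,0,0.05],255],[[0,0,0],[0,0,0.1],255],[[0,0,0],[0,0,0.15],255],[[0,0,0],[0,0,0.2],255],[[0,0,0],[0,0,0.25],255],[[0,0,0],[0,0,0.25],255],[[0,0,0],[0,0,0.25],255],[[0,0,0],[0,0,0.25],255]]}}

```text
clock: 11.65
tcp_pos: [0.568, 0.1478, 0.0378]
orientation: [0.001, 0.707, 0.707, 0.0]
wrist_force: [-5.3, -1.1, 16.7]
finger_gap: -0.0
grip_force: 8.2
```

Blue is at its stop (16.7 N). On to green.

Call:
{"fn": "carry_out", "kwargs": {"steps": [[[0,0,0],[0,0,-2],255],[[0,0,0],[0,0,-3.5],255],[[0,0,0],[0,-3,-3.5],255],[[0,0,0],[-0.1,-6,-3.5],255],[[0,0,0],[-0.1,-8.2,-3.5],255],[[0,0,0],[-0.1,-8.2,-2.7],255],[[0,0,0],[-0.1,-8.2,-2],255],[[0,0,0],[-0.1,-8.2,-1.5],255]]}}

```text
clock: 12.65
tcp_pos: [0.4865, 0.1467, 0.05]
orientation: [0.0, 0.707, 0.707, -0.0]
wrist_force: [-0.9, 0.9, 0.2]
finger_gap: 0.0002
grip_force: 0.0
```

```bash
python3 - <<'E'
from workcell import env
from h import *
s=env.get_state(); print(s["clock"],s["tcp_pos"],s["wrist_force"])
p,d=env.read_camera("side"); c=env.get_calibration("side"); h=cv2.cvtColor(p,cv2.COLOR_RGB2HSV); m=cv2.inRange(h,(100,120,60),(130,255,255)); m[:225]=0;m[265:]=0; m[:,:270]=0;m[:,320:]=0
v,u=np.nonzero(m); print("blue rows",v.min(),v.max(),len(v),"top z",pt(c,294,v.min()+2,d[v.min()+2,294]))
cv2.imwrite("pics/gr.png",cv2.resize(p[170:270,260:390],(520,400),interpolation=2)[:,:,::-1])
E
```

```text
12.65 [0.48653185 0.14674277 0.05002271] [-0.87927338  0.93013685  0.20440963]
blue rows 238 247 164 top z [0.56569068 0.14646737 0.06184239]
```

View pics/gr.png

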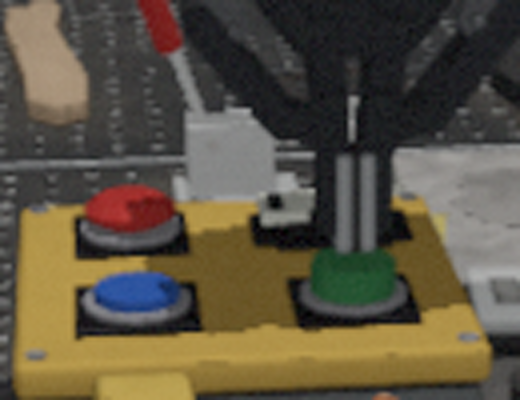

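Blue is in: it sits low at (137,290), top z 0.062. The tips are over green at (355,250). Pressing green.

Call:
{"fn": "carry_out", "kwargs": {"steps": [[[0,0,0],[0,0,0.3],255],[[0,0,0],[0,0,0.5],255],[[0,0,0],[0,0,0.7],255],[[0,0,0],[0,0,0.9],255],[[0,0,0],[0,0,1.05],255],[[0,0,0],[0,0,1.2],255],[[0,0,0],[0,0,1.3],255],[[0,0,0],[0,0,1.35],255]]}}

```text
clock: 13.7
tcp_pos: [0.4861, 0.1468, 0.038]
orientation: [0.0, 0.707, 0.707, 0.0]
wrist_force: [-2.6, -0.6, 11.5]
finger_gap: 0.0002
grip_force: 5.8
```

Call:
{"fn": "carry_out", "kwargs": {"steps": [[[0,0,0],[0,0,0.05],255],[[0,0,0],[0,0,0.1],255],[[0,0,0],[0,0,0.1],255],[[0,0,0],[0,0,0.1],255],[[0,0,0],[0,0,0.1],255],[[0,0,0],[0,0,0.1],255],[[0,0,0],[0,0,0.1],255],[[0,0,0],[0,0,0.1],255]]}}

```text
clock: 14.7
tcp_pos: [0.4861, 0.1468, 0.0379]
orientation: [0.001, 0.707, 0.707, 0.001]
wrist_force: [-4.7, -1.5, 16.1]
finger_gap: 0.0003
grip_force: 8.0
```

Green is at its stop (16 N, the same height as blue) and held there.

```bash
python3 -c "
from workcell import env
print(env.get_state()['wrist_force']); print(env.hand_in())"
```

```text
[-4.72993562 -1.49936694 16.09177046]
the job is handed in; nothing more can be done
None
```

I handed the job in at about 15 s with the rocker over, blue in and green held down at 16 N; red and the loose things were never touched, and no verdict came back.

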